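# Prop open the tool chest lid with its rod

### The arm

A 6-joint arm with a two-finger parallel gripper is mounted at the origin on the work surface. World frame = base frame: x ahead of the robot, y to its left, z up, the work surface at z = 0. Lengths are in m, angles in degrees, forces in N, time in s.
With the tool pointing down it reaches from about 0.375 to 0.9 m from the base axis. Payload 3.1 kg.
Tool frame: the origin (TCP) lies on the centre line of the jaws, within the pads' length; the fingertips stand 8 mm ahead of it and the grasp point (between the pads) lies 11 mm behind it (bot.tip_extent is the distance from the TCP to the fingertips, in m); z points along the fingers, y is the line along which they close (so a half turn about z gives the same grasp; the last joint's range is limited). The gripper opens to 87 mm and grips with 3 to 60 N. Pads are 19 mm wide; open, the fingers measure 117 mm over their backs; the gripper's body (75 mm by 190 mm) begins 51 mm behind the grasp point.
Start: joints at [-78.753, 30.224, 82.088, -0, 67.689, -10.227], TCP at [0.229, -0.582, 0.231] pointing down, gripper open.
Joint ranges: [-176.69, 176.69], [-43.24, 126.21], [12.49, 139.97], [-82, 262], [0, 151.66], [-163.58, 163.58]. Speed limits (degrees/s): [159.86, 159.86, 180, 180, 180, 180].

### API

Orientations are given as a 3x3 rotation matrix whose columns are the frame's x, y, z axes.
In Python, from rig import bot, vision, workorder gives the robot as it stands.
- The arm moves only by the shell command python3 -m handwheel 'ROWS'. ROWS is JSON, a list of rows, each an object with "delta_rot": the turn, a rotation vector about the tool's x, y, z in rad, a list of three; "xyz": the shift along the tool's x, y, z in mm, a list of three; "hand": the closure, from -1 (fully open) to 1 (shut). A call has exactly 5 rows; each row is the pose to reach, as a shift and turn from the pose commanded when the call began, along the tool's axes at that moment; what a row does not reach only later rows make up. A row lasts 1/8 s, in which the tool goes at most 62.5 mm and 10.7 degrees, less where a joint would pass 70% of its speed; a pose out of reach is approached as far as the arm can. A call with a gripper value outside its range is refused whole. The fingers move at their own pace and stop on an object; the grip force is fixed at half the most. Time passes only in rows, so rows that repeat a pose let the fingers close, or fill a call up. It gives the time, the measured TCP pose, the force, the opening and the grip force at its end, in the units of the state.
- bot.read_state(): the state, without advancing time (a new reading comes with each control period).
- vision.capture(name): name is "scene" or "top" or "wrist"; returns the picture (384x512x3 uint8, red, green, blue); there is no depth.
- vision.camera_model(name): a dict with "camera_matrix" (3x3 intrinsics, pixels), "camera_from_world" (4x4, takes a point from world to camera coordinates). Camera axes: x right, y up, looking along -z (the intrinsics and any distortion apply to the point x, -y, -z); pixel columns grow to the right and rows downward; lengths in m; the calibration is good to about 2 mm. A picture is of the moment at which its call begins: read the wrist's pose just before it. camera_model takes no time and is no camera call; for the wrist camera it gives the pose at the moment of the call.
- workorder.hand_in(): hands the job in; it is judged then, once.
The state is a dict: "time_s": time; "joint_positions": joint angles; "qvel": joint speeds; "tau": joint torques, N m; "position": TCP position; "tcp_rot": TCP orientation; "force": force on the tool from outside, world axes, zero at the start; "moment": the same for the moment, N m; "opening": opening from 0.0 (shut) to 1.0 (fully open); "grasp_force": force on a finger pad.
Only numpy, scipy, OpenCV 4.12 (cv2) and the standard library are available. Lean on these libraries where they do the work, as an engineer would, in place of code of your own. Each camera call takes 0.05 s, during which the arm holds its last target. There are 200 camera calls.

### The job

Open the blue tool chest on the bench and leave its lid propped: take the black knob on the prop rod at the chest's side and swing the rod up, so that its cross pin lifts the lid and slides along the yellow rail until it drops right into the holding notch, then let go. Work gently: feel for the notch and never force the pin hard against the rail, do not let the lid fall shut again, and leave the other things on the bench where they are.

Things in the scene. Friction and masses are not known exactly. Their poses are not given: they have to be found in the camera images.
- chest: Blue steel tool chest fixed to the bench, 240 mm deep (its x), 260 mm wide (its y), 130 mm high without its lid. Origin: centre of its underside; z up, x points from the front (the robot's side) to the hinge side. The lid's hinge axis runs along y at x = +120, z = 130 mm. The prop rod is on the side facing -y.
- lid (a joint): Angle of the lid (240 mm deep, about 0.5 kg, not exactly known) about its far-side hinge: 0 shut, grows as it opens (rad, up to 1.2). The hinge has a damper (0.4 N m s/rad) but no catch: an unsupported lid sinks shut in about a second. Propped properly it stands at about 0.55 to 0.7 rad.
- lid_hinge (a point): Middle of the lid's hinge axis. Its x axis lies along the lid (front edge at x = -240 mm), z out of the lid's top. A yellow rail, 14 mm wide, runs along the lid's -y side, outside the chest wall. Its flat underside, at z = -8 mm, has one square notch across it, 14 mm long, 7 mm deep. The rail is adjustable: the notch's middle is at x = -119 to -166 mm, not measured (red mark on top of it).
- prop (a joint): Angle of the prop rod about its pivot: 0 stowed, lying level back along the chest's side; grows as the knob end swings up (rad, up to 1.3). Pivot axis along the chest's y, at x = -125, z = 100 mm of the chest. It swings freely and falls back when not held. The pin meets the rail at about 0.1 rad, the notch between 0.55 and 0.87 rad.
- pin (a point): Cross pin of the rod, steel, 10 mm diameter, 34 mm long along y, from the rod towards the chest, 170 mm from the pivot. This point is on its axis, under the rail. Riding on the rail it is at about z = -13 mm in the frame of lid_hinge; up in the notch, at -6 mm. As it drops in, the resistance falls away and comes back; pushed on, it meets the notch's front wall.
- knob (a point): Centre of the black knob at the rod's free end, a drum 34 mm in diameter and 28 mm wide with flat ends, its axis along y: 225 mm from the pivot along the rod and 55 mm farther out (-y) than the rod. From its centre 71 mm are free to the rail, and all above. Pinched from above on its flat ends it turns easily in the grip. Slowly lifting the lid takes 3 to 10 N at the knob.
- spanner: Loose steel spanner lying on the right of the bench; leave alone.
- driver: Loose screwdriver with a green handle, on the right; leave alone.
- hammer: Loose hammer lying on the left; leave alone.
- oilcan: Loose yellow oil bottle, 150 mm tall, on the left; leave alone.
- jar: Loose glass jar, 90 mm tall, behind the chest; leave alone.
- barstock: Loose flat steel bar, 160 x 25 x 12 mm, on the right near the robot; leave alone.
- block: Loose wooden block, 90 x 60 x 40 mm, behind the chest on the right; leave alone.

How it is judged (in metres and radians):
On the way:
1. the lid is lifted clear (value of joint lid above 0.15 rad), for 0.2 s.
At the end, for the whole second after the job is handed in: The lid stands open between 0.38 and 0.75 rad, resting on the prop rod with more than 1 N, the rod swung up by more than 0.45 rad and its pin inside the rail's notch (at least 4 mm up into it); lid and rod are at rest and let go (z of pin in the frame of lid_hinge between -0.0092 and -0.001 m and value of joint lid between 0.38 and 0.75 rad and value of joint prop above 0.45 rad and contact force between prop and lid above 1 N and velocity of joint lid between -0.05 and 0.05 rad/s and velocity of joint prop between -0.05 and 0.05 rad/s); the robot touches nothing.
It fails at once if pin and lid press on each other with more than 30 N (contact force between prop and lid above 30 N).
It fails at once if the lid falls shut again (value of joint lid below 0.06 rad and velocity of joint lid below -0.4 rad/s).
It fails at once if a bystander is moved by more than 20 mm (distance of any of spanner, driver, hammer, oilcan, jar, barstock, block from where it was at the start of the episode above 0.02 m).
It also fails if it takes over 72 s, if anything falls off the work surface, if the arm or the gripper's body presses on something with over 40 N, if the wrist force passes 120 N, or if a joint passes its speed limit or range.

## Working session

There is one attempt and no reset: what is moved stays moved. The work goes in short steps, Python scripts to look and compute and a shell command to move; the robot and the scene stay as the last step left them, time stands still between calls to the robot, and variables do not carry over. Pictures are saved under pics/ and viewed, at most 10 in all, crops included, and the job is handed in when it is done.

```bash
mkdir -p pics; python3 - <<'E'
from rig import bot,vision
import cv2
s=bot.read_state();print(s)
for n in("scene","top"):
    m=vision.camera_model(n);print(n,m)
    cv2.imwrite(f"pics/{n}0.png",vision.capture(n)[:,:,::-1])
E
```

```text
{'time_s': 0.0, 'joint_positions': array([-7.87508520e+01,  3.02775358e+01,  8.21576764e+01, -2.76356751e-03,
        6.76871549e+01, -1.02270594e+01]), 'qvel': array([-0.0633613 , -0.06337112,  0.03533714, -0.0157288 ,  0.02331719,
       -0.02522656]), 'tau': array([-5.71401324e-04, -4.40052688e+01, -1.76593190e+01,  6.30636932e-02,
        5.82126144e-02, -1.54989357e-04]), 'position': array([ 0.22869648, -0.58088248,  0.22957977]), 'tcp_rot': array([[ 9.30563036e-01,  3.66131430e-01, -4.60389285e-04],
       [ 3.66131566e-01, -9.30560758e-01,  2.08597190e-03],
       [ 3.35319674e-04, -2.10969140e-03, -9.99997718e-01]]), 'force': array([0.73158582, 0.29268172, 0.14003434]), 'moment': array([ 0.02986342, -0.0453544 , -0.04025349]), 'grasp_force': 0.0, 'opening': 1.0004847577647795}
scene {'camera_matrix': array([[414.9969018 ,   0.        , 256.98639682],
       [  0.        , 414.9969018 , 182.54369884],
       [  0.        ,   0.        ,   1.        ]]), 'camera_from_world': array([[-8.25240327e-01,  5.64781298e-01,  6.99054077e-04,
         4.11175679e-01],
       [-4.02171466e-01, -5.88508166e-01,  7.01367415e-01,
         1.72834649e-01],
       [ 3.96530598e-01,  5.78515535e-01,  7.12799593e-01,
        -1.41913318e+00],
       [ 0.00000000e+00,  0.00000000e+00,  0.00000000e+00,
         1.00000000e+00]])}
top {'camera_matrix': array([[475.21889338,   0.        , 259.28412971],
       [  0.        , 475.21889338, 189.54444021],
       [  0.        ,   0.        ,   1.        ]]), 'camera_from_world': array([[-0.01101768, -0.9999314 , -0.00397489,  0.05567775],
       [ 0.99250031, -0.01141961,  0.12170756, -0.52170592],
       [-0.12174461, -0.00260415,  0.99255804, -1.52856212],
       [ 0.        ,  0.        ,  0.        ,  1.        ]])}
```

View pics/scene0.png

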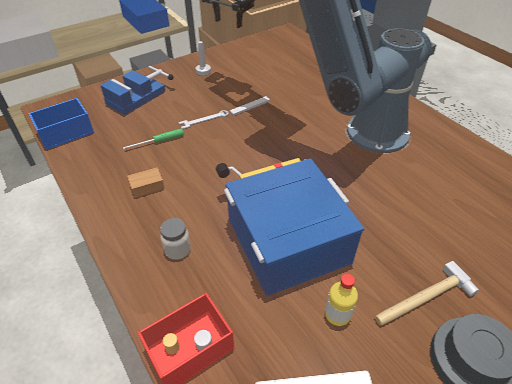

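View pics/top0.png

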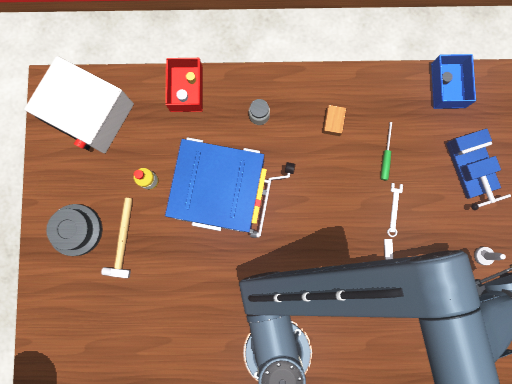

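The scene picture shows the chest with the yellow rail and the knob at about (223,170). In the top picture the lid corners are about (184,140), (265,152), (251,231) and (167,216), with the knob at (289,169) and the red mark at (257,203). I'll zoom in.

```bash
python3 - <<'E'
import cv2
a=cv2.imread("pics/top0.png")[130:245,160:305];cv2.imwrite("pics/c1.png",cv2.resize(a,None,fx=5,fy=5,interpolation=cv2.INTER_CUBIC))
E
```

```text
(no output)
```

View pics/c1.png

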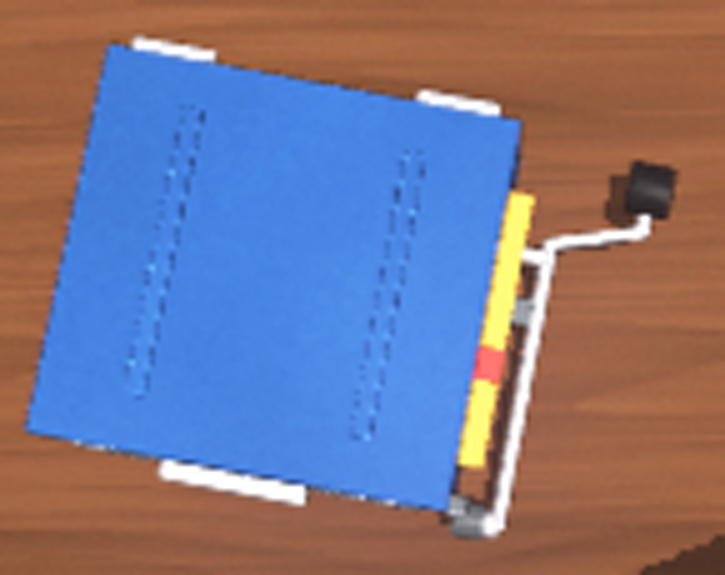

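Crop pixels: lid corners (110,45), (520,120), (448,510) and (28,432); knob centre (651,190); red mark middle (488,365); rod's pivot end (495,525).

```bash
cat > h.py <<'E'
import numpy as np
from rig import bot,vision
def bp(n,uv,z,crop=None):
    m=vision.camera_model(n);K=m["camera_matrix"];T=m["camera_from_world"]
    R=T[:3,:3];c=-R.T@T[:3,3]
    d=np.linalg.inv(K)@[uv[0],uv[1],1];d=R.T@[d[0],-d[1],-d[2]]
    return c+d*(z-c[2])/d[2]
E
python3 - <<'E'
from h import *
f=lambda u,v,z:bp("top",((u+.5)/5-.5+160,(v+.5)/5-.5+130),z)
for zl in(.132,.138):
  P=[f(u,v,zl) for u,v in((110,45),(520,120),(448,510),(28,432))]
  D=[np.linalg.norm(P[i]-P[(i+1)%4]) for i in range(4)]
  print(np.round(P,4),np.round(D,4))
  e=P[0]-P[3]+P[1]-P[2];th=np.arctan2(e[1],e[0]);w=P[0]-P[1]+P[3]-P[2];th2=np.arctan2(-w[0],w[1])
  t=(th+th2)/2;c=np.mean(P,0);print("yaw",np.degrees([th,th2]),c)
  X=np.array([np.cos(t),np.sin(t),0]);Y=np.array([-X[1],X[0],0])
  for n,u,v,z in(("knob",651,190,.1),("mark",488,365,zl),("pivot",495,525,.1),("railfar",522,195,zl),("railnear",472,465,zl)):
    q=f(u,v,z);d=q-c;print(n,np.round(q,4),"chest",round(d@X,4),round(d@Y,4))
E
```

```text
[[0.6727 0.2897 0.132 ]
 [0.6221 0.0349 0.132 ]
 [0.3816 0.0816 0.132 ]
 [0.432  0.3377 0.132 ]] [0.2598 0.245  0.261  0.2454]
yaw [-11.12584665 -11.16740281] [0.52710127 0.18598466 0.132     ]
knob [ 0.5826 -0.0475  0.1   ] chest 0.0996 -0.2183
mark [0.4698 0.0564 0.132 ] chest -0.0311 -0.1382
pivot [0.3731 0.0533 0.1   ] chest -0.1254 -0.16
railfar [0.575  0.0343 0.132 ] chest 0.0764 -0.1396
railnear [0.4088 0.0667 0.132 ] chest -0.093 -0.1399
[[0.6713 0.2887 0.138 ]
 [0.6209 0.035  0.138 ]
 [0.3814 0.0815 0.138 ]
 [0.4315 0.3365 0.138 ]] [0.2587 0.244  0.2599 0.2444]
yaw [-11.12584665 -11.16740281] [0.52629464 0.18540388 0.138     ]
knob [ 0.5826 -0.0475  0.1   ] chest 0.1003 -0.2176
mark [0.4693 0.0563 0.138 ] chest -0.031 -0.1377
pivot [0.3731 0.0533 0.1   ] chest -0.1248 -0.1592
railfar [0.574  0.0343 0.138 ] chest 0.076 -0.139
railnear [0.4085 0.0667 0.138 ] chest -0.0926 -0.1393
```

```bash
cat >> h.py <<'E'
from scipy.spatial.transform import Rotation as Ro
from scipy.optimize import fsolve
t=np.radians(-11.15);O=np.array([.5265,.1857,0])
X=np.array([np.cos(t),np.sin(t),0]);Y=np.array([-X[1],X[0],0]);Z=np.array([0,0,1.])
C=np.c_[X,Y,Z]
KY=-.217
def pose(th,up=0,tilt=0,deep=.009):
    k=O+C@[-.125+.225*np.cos(th),KY,.1+.225*np.sin(th)]
    R0=np.c_[X,-Y,-Z]; R=Ro.from_rotvec(-Y*tilt).as_matrix()@R0
    return k+R[:,2]*(deep-up),R      # TCP
def rel(p,R,s=None):
    s=s or bot.read_state();A=s["tcp_rot"]
    return np.round(A.T@(p-s["position"])*1000,1),np.round(Ro.from_matrix(A.T@R).as_rotvec(),3)
def loop(s,h):  # notch s -> lid phi, theta
    def f(v):
        ph,th=v
        return [.12-s*np.cos(ph)+h*np.sin(ph)+.125-.17*np.cos(th),.13+s*np.sin(ph)+h*np.cos(ph)-.1-.17*np.sin(th)]
    return fsolve(f,[.5,.7])
E
python3 - <<'E'
from h import *
print(rel(*pose(0,.1)),pose(0,.1)[0])
for s in(.12,.14,.147,.151,.155,.166):print(s,loop(s,-.013),loop(s,-.006))
E
```

```text
(array([ 525. , -367.7,   39.6]), array([-0.002,  0.   ,  0.569])) [ 0.58264935 -0.04654179  0.191     ]
0.12 [0.65905418 0.58030118] [0.59892881 0.57670716]
0.14 [0.69919938 0.70491749] [0.64853659 0.70203283]
0.147 [0.70626833 0.74706198] [0.65821176 0.74434909]
0.151 [0.70909925 0.7709377 ] [0.66240952 0.76831133]
0.155 [0.71115237 0.79469662] [0.66575074 0.79214963]
0.166 [0.71331133 0.85961098] [0.67110021 0.85725182]
```

```bash
python3 -m handwheel '[{"xyz":[45,-31,0],"delta_rot":[0,0,0.1],"hand":-1},{"xyz":[92,-64,0],"delta_rot":[0,0,0.2],"hand":-1},{"xyz":[140,-98,0],"delta_rot":[0,0,0.3],"hand":-1},{"xyz":[188,-132,0],"delta_rot":[0,0,0.4],"hand":-1},{"xyz":[236,-165,0],"delta_rot":[0,0,0.5],"hand":-1}]' && python3 -c "
from h import *
print(rel(*pose(0,.1)))"
```

```text
time_s: 0.72
position: [0.3887, -0.3398, 0.2303]
tcp_rot: [[0.992, -0.129, -0.0], [-0.129, -0.992, 0.0], [-0.0, -0.0, -1.0]]
force: [1.2, -0.2, 0.3]
opening: 1.001
grasp_force: 0.0
(array([ 154.7, -315.8,   39.4]), array([-0.   ,  0.   ,  0.066]))
```

```bash
python3 -m handwheel '[{"xyz":[22,-46,0],"delta_rot":[0,0,0.06],"hand":-1},{"xyz":[44,-92,0],"delta_rot":[0,0,0.06],"hand":-1},{"xyz":[68,-140,0],"delta_rot":[0,0,0.06],"hand":-1},{"xyz":[92,-188,0],"delta_rot":[0,0,0.06],"hand":-1},{"xyz":[115,-234,0],"delta_rot":[0,0,0.06],"hand":-1}]' && python3 -c "
from h import *
print(rel(*pose(0,.1)))"
```

```text
time_s: 1.35
position: [0.532, -0.1221, 0.2303]
tcp_rot: [[0.983, -0.184, -0.001], [-0.184, -0.983, 0.0], [-0.001, -0.0, -1.0]]
force: [0.5, -0.5, 0.8]
opening: 1.001
grasp_force: 0.0
(array([ 36. , -83.6,  39.3]), array([-0.   ,  0.001,  0.01 ]))
```

```bash
python3 -m handwheel '[{"xyz":[15,-35,10],"delta_rot":[0,0,0.01],"hand":-1},{"xyz":[28,-65,22],"delta_rot":[0,0,0.01],"hand":-1},{"xyz":[36,-84,32],"delta_rot":[0,0,0.01],"hand":-1},{"xyz":[36,-84,39],"delta_rot":[0,0,0.01],"hand":-1},{"xyz":[36,-84,39],"delta_rot":[0,0,0.01],"hand":-1}]' && python3 - <<'E'
from h import *
import cv2
print(rel(*pose(0,.1)))
m=vision.camera_model("wrist");a=vision.capture("wrist")
K=m["camera_matrix"];T=m["camera_from_world"]
k=O+C@[.1,KY,.1]
def px(p):
    q=T[:3,:3]@p+T[:3,3];v=K@[q[0],-q[1],-q[2]];return v[:2]/v[2]
for d in(0,-.014,.014):print(px(k+Y*d))
p=px(k);a=a.copy();cv2.circle(a,tuple(int(round(i)) for i in p),2,(255,0,0),-1)
cv2.imwrite("pics/w1.png",a[:,:,::-1])
E
```

```text
time_s: 1.98
position: [0.5812, -0.0486, 0.1907]
tcp_rot: [[0.981, -0.194, -0.002], [-0.194, -0.981, 0.0], [-0.002, 0.0, -1.0]]
force: [-0.6, -0.1, -0.3]
opening: 1.001
grasp_force: 0.0
(array([ 1.1, -2.3, -0.3]), array([ 0.   ,  0.002, -0.001]))
[254.57389617 198.47787365]
[269.16974586 198.46197326]
[239.97648108 198.49377575]
```

View pics/w1.png

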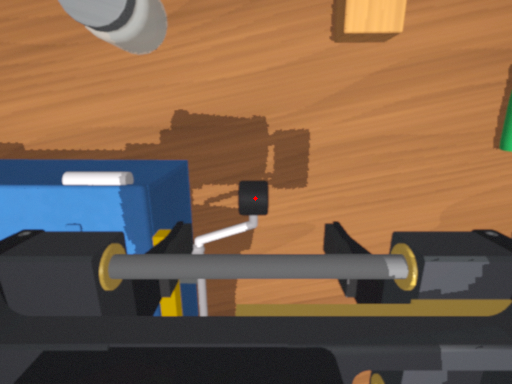

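The knob is at about (254,197), within 2 px of the predicted red dot at (254.6,198.5), so the model holds. The fingers straddle the knob, clear of the crank at (225,232). I'll descend and close.

```bash
python3 -m handwheel '[{"xyz":[2,-2,25],"delta_rot":[0,0,0],"hand":-1},{"xyz":[2,-2,50],"delta_rot":[0,0,0],"hand":-1},{"xyz":[2,-2,75],"delta_rot":[0,0,0],"hand":-1},{"xyz":[2,-2,95],"delta_rot":[0,0,0],"hand":-1},{"xyz":[2,-2,100],"delta_rot":[0,0,0],"hand":-1}]' && python3 -c "
from h import *
print(rel(*pose(0,0)))"
python3 -m handwheel '[{"xyz":[0,0,0],"delta_rot":[0,0,0],"hand":0},{"xyz":[0,0,0],"delta_rot":[0,0,0],"hand":0.6},{"xyz":[0,0,0],"delta_rot":[0,0,0],"hand":1},{"xyz":[0,0,0],"delta_rot":[0,0,0],"hand":1},{"xyz":[0,0,0],"delta_rot":[0,0,0],"hand":1}]' && python3 -c "
from h import *
print(rel(*pose(0,0)))
print(bot.read_state()['moment'])"
```

```text
time_s: 2.65
position: [0.5837, -0.0474, 0.0909]
tcp_rot: [[0.981, -0.196, -0.002], [-0.196, -0.981, 0.0], [-0.002, 0.0, -1.0]]
force: [0.3, 0.3, -0.2]
opening: 0.996
grasp_force: 0.0
(array([-1.1, -0.6, -0.1]), array([ 0.   ,  0.002, -0.002]))
time_s: 3.28
position: [0.5846, -0.0462, 0.0918]
tcp_rot: [[0.981, -0.194, 0.0], [-0.194, -0.981, -0.0], [0.0, 0.0, -1.0]]
force: [-0.1, 0.2, 0.4]
opening: 0.518
grasp_force: 0.0
(array([-1.9,  0.7,  0.8]), array([ 0., -0., -0.]))
[ 0.05742524 -0.0102388   0.0102625 ]
```

```bash
python3 -m handwheel '[{"xyz":[-1,0,0],"delta_rot":[0,0,0],"hand":1},{"xyz":[-1,0,0],"delta_rot":[0,0,0],"hand":1},{"xyz":[-1,0,0],"delta_rot":[0,0,0],"hand":1},{"xyz":[-1,0,0],"delta_rot":[0,0,0],"hand":1},{"xyz":[-1,0,0],"delta_rot":[0,0,0],"hand":1}]' && python3 -c "
from h import *
print(rel(*pose(0,0)))
s=bot.read_state();print(s['moment'])
R0=s['tcp_rot']
P0=pose(0)[0]
for th in np.arange(.04,.85,.04):
  p,R=pose(th,0,th*.5);print(round(th,2),rel(s['position']+p-P0,R))"
```

```text
time_s: 3.9
position: [0.5835, -0.0447, 0.0915]
tcp_rot: [[0.981, -0.195, -0.0], [-0.195, -0.981, 0.002], [-0.001, -0.002, -1.0]]
force: [0.6, 4.5, 1.0]
opening: 0.318
grasp_force: 30.0
(array([-0.5,  2. ,  0.5]), array([-0.002,  0.001, -0.002]))
[ 0.90072166 -0.16235437 -0.12576815]
0.04 (array([-0., -0., -9.]), array([-0.002,  0.021, -0.002]))
0.08 (array([ -0.4,  -0. , -18. ]), array([-0.002,  0.041, -0.002]))
0.12 (array([ -1.1,  -0.1, -27. ]), array([-0.002,  0.061, -0.002]))
0.16 (array([ -2.2,  -0.1, -35.9]), array([-0.002,  0.081, -0.002]))
0.2 (array([ -3.6,  -0.1, -44.7]), array([-0.002,  0.101, -0.002]))
0.24 (array([ -5.4,  -0.1, -53.5]), array([-0.002,  0.121, -0.002]))
0.28 (array([ -7.5,  -0.1, -62.3]), array([-0.002,  0.141, -0.002]))
0.32 (array([-10. ,  -0.1, -70.9]), array([-0.002,  0.161, -0.002]))
0.36 (array([-12.9,  -0.2, -79.4]), array([-0.002,  0.181, -0.002]))
0.4 (array([-16. ,  -0.2, -87.8]), array([-0.002,  0.201, -0.002]))
0.44 (array([-19.5,  -0.2, -96. ]), array([-0.002,  0.221, -0.002]))
0.48 (array([ -23.3,   -0.2, -104.1]), array([-0.002,  0.241, -0.002]))
0.52 (array([ -27.5,   -0.2, -112.1]), array([-0.002,  0.261, -0.002]))
0.56 (array([ -31.9,   -0.2, -119.9]), array([-0.002,  0.281, -0.002]))
0.6 (array([ -36.7,   -0.2, -127.4]), array([-0.002,  0.301, -0.002]))
0.64 (array([ -41.8,   -0.2, -134.8]), array([-0.002,  0.321, -0.002]))
0.68 (array([ -47.1,   -0.2, -142. ]), array([-0.002,  0.341, -0.002]))
0.72 (array([ -52.8,   -0.2, -148.9]), array([-0.002,  0.361, -0.002]))
0.76 (array([ -58.7,   -0.2, -155.6]), array([-0.002,  0.381, -0.002]))
0.8 (array([ -64.8,   -0.3, -162.1]), array([-0.002,  0.401, -0.002]))
0.84 (array([ -71.2,   -0.3, -168.3]), array([-0.002,  0.421, -0.002]))
```

```bash
python3 -m handwheel '[{"xyz":[0,-1,-4.5],"delta_rot":[0,0.01,0],"hand":1},{"xyz":[0,-1.5,-9],"delta_rot":[0,0.02,0],"hand":1},{"xyz":[0,-1.5,-13.5],"delta_rot":[0,0.03,0],"hand":1},{"xyz":[-0.4,-1.5,-18],"delta_rot":[0,0.04,0],"hand":1},{"xyz":[-0.7,-1.5,-22.5],"delta_rot":[0,0.05,0],"hand":1}]' && cat >> h.py <<'E'
REF=np.array([.5835,-.0447,.0915])  # TCP when gripped, stowed
def est():
    s=bot.read_state();R=s["tcp_rot"];k=s["position"]-R[:,2]*.009-(REF+[0,0,.009])
    k=C.T@k; return np.arctan2(k[2],.225+k[0]),k,C.T@s["force"],s["grasp_force"]
def plan(ths):
    s=bot.read_state()
    for th in ths:
        p,R=pose(th,0,th*.5); p=REF+p-pose(0)[0]-Y*0
        a,b=rel(p,R,s);print(round(th,3),a,b)
E
python3 -c "
from h import *
print(est());plan([.12,.16,.2,.24,.28])"
```

```text
time_s: 4.53
position: [0.583, -0.0445, 0.1144]
tcp_rot: [[0.98, -0.194, 0.049], [-0.194, -0.981, -0.01], [0.05, 0.0, -0.999]]
force: [0.7, 1.4, -6.5]
opening: 0.316
grasp_force: 30.0
(np.float64(0.10164225571089269), array([-9.78665685e-04,  5.80433301e-05,  2.28487727e-02]), array([ 0.39377876,  1.48588253, -6.4754226 ]), 29.998683650046587)
0.12 [-0.3  0.1 -4.1] [ 0.     0.01  -0.001]
0.16 [ -1.    0.1 -13.1] [ 0.     0.03  -0.001]
0.2 [ -2.    0.1 -22. ] [ 0.     0.05  -0.001]
0.24 [ -3.3   0.1 -30.9] [ 0.     0.07  -0.001]
0.28 [ -5.    0.1 -39.7] [ 0.     0.09  -0.001]
```

```bash
python3 -m handwheel '[{"xyz":[-0.3,0,-4.5],"delta_rot":[0,0.01,0],"hand":1},{"xyz":[-0.6,0,-8.8],"delta_rot":[0,0.02,0],"hand":1},{"xyz":[-1,0,-13.1],"delta_rot":[0,0.03,0],"hand":1},{"xyz":[-1.5,0,-17.5],"delta_rot":[0,0.04,0],"hand":1},{"xyz":[-2,0,-22],"delta_rot":[0,0.05,0],"hand":1}]' && python3 -c "
from h import *
print(est());plan([.22,.26,.3,.34,.38,.4])"
```

```text
time_s: 5.15
position: [0.5802, -0.044, 0.1362]
tcp_rot: [[0.976, -0.194, 0.099], [-0.193, -0.981, -0.02], [0.101, 0.0, -0.995]]
force: [3.5, 1.8, -11.8]
opening: 0.321
grasp_force: 30.0
(np.float64(0.19937046787668794), array([-4.23822980e-03,  5.19211858e-05,  4.46059574e-02]), array([  3.04907628,   2.4200204 , -11.79796004]), 29.99761337880045)
0.22 [-0.6  0.1 -4.6] [ 0.     0.009 -0.001]
0.26 [ -1.7   0.1 -13.5] [ 0.     0.029 -0.001]
0.3 [ -3.1   0.1 -22.4] [ 0.     0.049 -0.001]
0.34 [ -4.9   0.1 -31.2] [ 0.     0.069 -0.001]
0.38 [ -7.    0.1 -39.9] [ 0.     0.089 -0.001]
0.4 [ -8.2   0.1 -44.2] [ 0.     0.099 -0.001]
```

```bash
python3 -m handwheel '[{"xyz":[-0.4,0,-3.5],"delta_rot":[0,0.007,0],"hand":1},{"xyz":[-0.8,0,-6.8],"delta_rot":[0,0.014,0],"hand":1},{"xyz":[-1.2,0,-10.1],"delta_rot":[0,0.022,0],"hand":1},{"xyz":[-1.7,0,-13.5],"delta_rot":[0,0.029,0],"hand":1},{"xyz":[-2.2,0,-16.8],"delta_rot":[0,0.036,0],"hand":1}]' && python3 -c "
from h import *
print(est());plan([.3,.32,.34,.36,.38,.4])"
```

```text
time_s: 5.78
position: [0.5766, -0.0433, 0.1529]
tcp_rot: [[0.972, -0.194, 0.134], [-0.192, -0.981, -0.027], [0.137, 0.0, -0.991]]
force: [5.0, 0.6, -10.5]
opening: 0.317
grasp_force: 30.0
(np.float64(0.2755745426439809), array([-8.26397125e-03,  5.91202876e-05,  6.12862294e-02]), array([  4.75244422,   1.59412245, -10.5009446 ]), 29.99765498097986)
0.3 [-0.9  0.1 -5.4] [ 0.     0.013 -0.001]
0.32 [-1.6  0.1 -9.8] [ 0.     0.023 -0.001]
0.34 [ -2.4   0.1 -14.3] [ 0.     0.033 -0.001]
0.36 [ -3.3   0.1 -18.7] [ 0.     0.043 -0.001]
0.38 [ -4.2   0.1 -23. ] [ 0.     0.053 -0.001]
0.4 [ -5.2   0.1 -27.4] [ 0.     0.063 -0.001]
```

```bash
python3 -m handwheel '[{"xyz":[-0.8,0,-4.5],"delta_rot":[0,0.01,0],"hand":1},{"xyz":[-1.5,0,-8.5],"delta_rot":[0,0.02,0],"hand":1},{"xyz":[-2.2,0,-12.5],"delta_rot":[0,0.029,0],"hand":1},{"xyz":[-3,0,-16.5],"delta_rot":[0,0.038,0],"hand":1},{"xyz":[-3.8,0,-20.5],"delta_rot":[0,0.047,0],"hand":1}]' && python3 -c "
from h import *
print(est());plan([.4,.42,.44,.46,.48,.5])"
```

```text
time_s: 6.4
position: [0.5704, -0.042, 0.1731]
tcp_rot: [[0.964, -0.194, 0.181], [-0.191, -0.981, -0.036], [0.184, 0.0, -0.983]]
force: [4.7, 1.2, -9.1]
opening: 0.322
grasp_force: 30.0
(np.float64(0.3699896597342207), array([-0.01502044,  0.00010462,  0.08144084]), array([ 4.36412324,  2.05406898, -9.12600214]), 29.997945483773947)
0.4 [-1.4  0.1 -6.6] [ 0.     0.015 -0.001]
0.42 [ -2.3   0.1 -11. ] [ 0.     0.025 -0.001]
0.44 [ -3.3   0.1 -15.3] [ 0.     0.035 -0.001]
0.46 [ -4.4   0.1 -19.7] [ 0.     0.045 -0.001]
0.48 [ -5.6   0.1 -24. ] [ 0.     0.055 -0.001]
0.5 [ -6.9   0.1 -28.3] [ 0.     0.065 -0.001]
```

```bash
python3 -m handwheel '[{"xyz":[-1.1,0,-5],"delta_rot":[0,0.012,0],"hand":1},{"xyz":[-2.1,0,-9.8],"delta_rot":[0,0.023,0],"hand":1},{"xyz":[-3.2,0,-14.5],"delta_rot":[0,0.034,0],"hand":1},{"xyz":[-4.4,0,-19.3],"delta_rot":[0,0.045,0],"hand":1},{"xyz":[-5.6,0,-24],"delta_rot":[0,0.055,0],"hand":1}]' && python3 -c "
from h import *
print(est());plan([.5,.52,.54,.56,.58,.6])"
```

```text
time_s: 7.02
position: [0.5608, -0.04, 0.196]
tcp_rot: [[0.953, -0.194, 0.234], [-0.188, -0.981, -0.046], [0.238, 0.0, -0.971]]
force: [4.9, 2.3, -6.9]
opening: 0.317
grasp_force: 30.0
(np.float64(0.48115718613668584), array([-0.02534384,  0.00018058,  0.104237  ]), array([ 4.35918535,  3.23444572, -6.8551349 ]), 29.99857525806874)
0.5 [-1.2  0.2 -4.1] [ 0.     0.009 -0.001]
0.52 [-2.3  0.2 -8.4] [ 0.     0.019 -0.001]
0.54 [ -3.5   0.2 -12.7] [ 0.     0.029 -0.001]
0.56 [ -4.8   0.2 -17. ] [ 0.     0.039 -0.001]
0.58 [ -6.1   0.2 -21.3] [ 0.     0.049 -0.001]
0.6 [ -7.6   0.2 -25.5] [ 0.     0.059 -0.001]
```

```bash
python3 -m handwheel '[{"xyz":[-1.2,0,-4.1],"delta_rot":[0,0.01,0],"hand":1},{"xyz":[-2.3,-0.5,-8.4],"delta_rot":[0,0.02,0],"hand":1},{"xyz":[-3.5,-0.5,-12.7],"delta_rot":[0,0.03,0],"hand":1},{"xyz":[-4.8,-0.5,-17],"delta_rot":[0,0.04,0],"hand":1},{"xyz":[-6.1,-0.5,-21.3],"delta_rot":[0,0.05,0],"hand":1}]' && python3 -c "
from h import *
print(est());plan([.6,.62,.64,.66,.68,.7])"
```

```text
time_s: 7.65
position: [0.5503, -0.0379, 0.2152]
tcp_rot: [[0.94, -0.194, 0.281], [-0.186, -0.981, -0.056], [0.287, 0.001, -0.958]]
force: [5.5, -1.0, -3.8]
opening: 0.315
grasp_force: 30.0
(np.float64(0.5792359310972675), array([-0.03651746,  0.00025671,  0.12328209]), array([ 5.57001777,  0.08360324, -3.81840986]), 29.998676008544862)
0.6 [-1.5  0.3 -4.4] [ 0.001  0.009 -0.   ]
0.62 [-2.8  0.3 -8.7] [ 0.001  0.019 -0.   ]
0.64 [ -4.2   0.3 -12.9] [ 0.001  0.029 -0.   ]
0.66 [ -5.7   0.3 -17.1] [ 0.001  0.039 -0.   ]
0.68 [ -7.3   0.3 -21.3] [ 0.001  0.049 -0.   ]
0.7 [ -9.    0.3 -25.5] [ 0.001  0.059 -0.   ]
```

```bash
python3 -m handwheel '[{"xyz":[-1.3,0,-4],"delta_rot":[0,0.009,0],"hand":1},{"xyz":[-2.4,0,-7.5],"delta_rot":[0,0.017,0],"hand":1},{"xyz":[-3.5,0,-10.9],"delta_rot":[0,0.025,0],"hand":1},{"xyz":[-4.6,0,-14.1],"delta_rot":[0,0.032,0],"hand":1},{"xyz":[-5.7,0,-17.1],"delta_rot":[0,0.039,0],"hand":1}]' && python3 -c "
from h import *
print(est());plan([.67,.68,.69,.7,.71,.72])"
```

```text
time_s: 8.28
position: [0.5402, -0.0359, 0.23]
tcp_rot: [[0.928, -0.194, 0.318], [-0.183, -0.981, -0.064], [0.324, 0.001, -0.946]]
force: [5.2, -1.2, -3.1]
opening: 0.324
grasp_force: 30.0
(np.float64(0.6598078451169462), array([-0.04706987,  0.00031242,  0.13803767]), array([ 5.31252589, -0.16108753, -3.14690078]), 29.99903560616076)
0.67 [-0.9  0.3 -2.1] [ 0.001  0.005 -0.   ]
0.68 [-1.6  0.3 -4.2] [ 0.001  0.01  -0.   ]
0.69 [-2.3  0.3 -6.3] [ 0.001  0.015 -0.   ]
0.7 [-3.1  0.3 -8.4] [ 0.001  0.02  -0.   ]
0.71 [ -3.9   0.3 -10.5] [ 0.001  0.025 -0.   ]
0.72 [ -4.7   0.3 -12.6] [ 0.001  0.03  -0.   ]
```

```bash
python3 -m handwheel '[{"xyz":[-0.9,0,-2.1],"delta_rot":[0,0.005,0],"hand":1},{"xyz":[-1.6,0,-4.2],"delta_rot":[0,0.01,0],"hand":1},{"xyz":[-2.3,0,-6.3],"delta_rot":[0,0.015,0],"hand":1},{"xyz":[-3.1,0,-8.4],"delta_rot":[0,0.02,0],"hand":1},{"xyz":[-3.9,0,-10.5],"delta_rot":[0,0.025,0],"hand":1}]' && python3 -c "
from h import *
print(est());plan([.715,.72,.725,.73,.735,.74])"
```

```text
time_s: 8.9
position: [0.5335, -0.0345, 0.2388]
tcp_rot: [[0.92, -0.194, 0.341], [-0.182, -0.981, -0.068], [0.348, 0.001, -0.937]]
force: [5.4, -0.9, -2.5]
opening: 0.32
grasp_force: 30.0
(np.float64(0.7098856012731971), array([-0.05420429,  0.00034568,  0.14676984]), array([ 5.4447745 ,  0.14520165, -2.54262796]), 29.998962627723813)
0.715 [-0.6  0.3 -1. ] [ 0.001  0.002 -0.   ]
0.72 [-0.9  0.3 -2.1] [ 0.001  0.004 -0.   ]
0.725 [-1.3  0.3 -3.1] [ 0.001  0.007 -0.   ]
0.73 [-1.7  0.3 -4.2] [ 0.001  0.009 -0.   ]
0.735 [-2.1  0.3 -5.2] [ 0.001  0.012 -0.   ]
0.74 [-2.5  0.3 -6.3] [ 0.001  0.014 -0.   ]
```

```bash
python3 -m handwheel '[{"xyz":[-0.5,0,-1],"delta_rot":[0,0.002,0],"hand":1},{"xyz":[-0.9,0,-2.1],"delta_rot":[0,0.004,0],"hand":1},{"xyz":[-1.3,0,-3.1],"delta_rot":[0,0.007,0],"hand":1},{"xyz":[-1.7,0,-4.2],"delta_rot":[0,0.009,0],"hand":1},{"xyz":[-2.1,0,-5.2],"delta_rot":[0,0.012,0],"hand":1}]' && python3 - <<'E'
from h import *
import cv2
print(est());plan([.74,.745,.75,.755,.76])
a=vision.capture("scene")[100:300,170:400];cv2.imwrite("pics/s2.png",cv2.resize(a,None,fx=3,fy=3,interpolation=cv2.INTER_CUBIC)[:,:,::-1])
E
```

```text
time_s: 9.52
position: [0.53, -0.0338, 0.2431]
tcp_rot: [[0.915, -0.194, 0.353], [-0.181, -0.981, -0.07], [0.36, 0.001, -0.933]]
force: [5.3, -0.5, -1.7]
opening: 0.317
grasp_force: 30.0
(np.float64(0.7347078310576433), array([-0.0578892 ,  0.00037861,  0.15097319]), array([ 5.3033695 ,  0.54225253, -1.65268265]), 29.999286979436874)
0.74 [-0.6  0.4 -1. ] [ 0.001  0.002 -0.   ]
0.745 [-1.   0.4 -2.1] [ 0.001  0.005 -0.   ]
0.75 [-1.4  0.4 -3.1] [ 0.001  0.007 -0.   ]
0.755 [-1.8  0.4 -4.2] [ 0.001  0.01  -0.   ]
0.76 [-2.2  0.4 -5.2] [ 0.001  0.012 -0.   ]
```

View pics/s2.png

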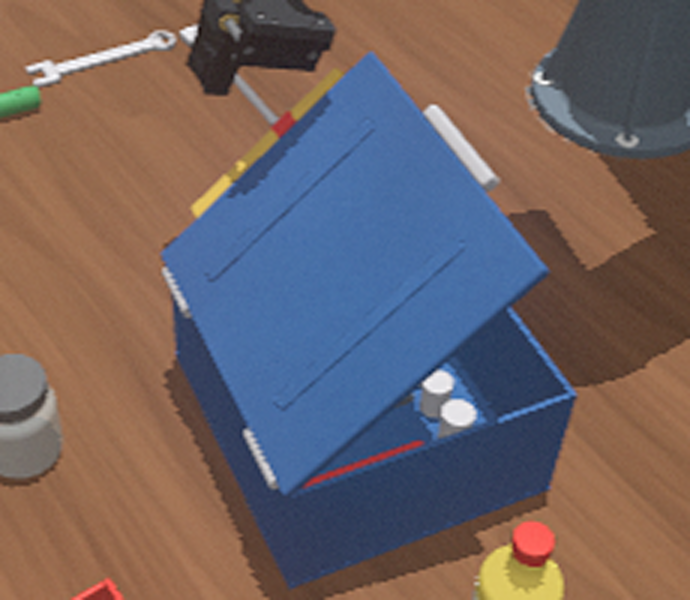

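The lid stands well open, and the rod meets the rail right at the red mark, at about (283,125) in the crop. The pin is close to the notch, so I'll keep feeling forward.

```bash
python3 -m handwheel '[{"xyz":[-0.4,0,-0.8],"delta_rot":[0,0.002,0],"hand":1},{"xyz":[-0.8,0,-1.6],"delta_rot":[0,0.004,0],"hand":1},{"xyz":[-1.1,0,-2.4],"delta_rot":[0,0.005,0],"hand":1},{"xyz":[-1.4,0,-3.1],"delta_rot":[0,0.007,0],"hand":1},{"xyz":[-1.4,0,-3.1],"delta_rot":[0,0.007,0],"hand":1}]' && python3 - <<'E'
from h import *
print(est());plan([.755,.76,.765,.77,.775])
E
```

```text
time_s: 10.2
position: [0.5278, -0.0333, 0.2455]
tcp_rot: [[0.913, -0.194, 0.359], [-0.18, -0.981, -0.072], [0.366, 0.001, -0.93]]
force: [5.4, -0.9, 1.0]
opening: 0.32
grasp_force: 30.0
(np.float64(0.7495082011948545), array([-0.06017317,  0.00040538,  0.15340075]), array([5.43384782, 0.10361735, 1.03536249]), 30.000220276415348)
0.755 [-0.6  0.4 -1.1] [ 0.001  0.002 -0.   ]
0.76 [-1.   0.4 -2.1] [ 0.001  0.005 -0.   ]
0.765 [-1.4  0.4 -3.2] [ 0.001  0.007 -0.   ]
0.77 [-1.8  0.4 -4.2] [ 0.001  0.01  -0.   ]
0.775 [-2.2  0.4 -5.3] [ 0.001  0.012 -0.   ]
```

```bash
python3 -m handwheel '[{"xyz":[-0.4,0,-0.6],"delta_rot":[0,0.001,0],"hand":1},{"xyz":[-0.6,0,-1.1],"delta_rot":[0,0.002,0],"hand":1},{"xyz":[-0.8,0,-1.6],"delta_rot":[0,0.004,0],"hand":1},{"xyz":[-1,0,-2.1],"delta_rot":[0,0.005,0],"hand":1},{"xyz":[-1,0,-2.1],"delta_rot":[0,0.005,0],"hand":1}]' && python3 - <<'E'
from h import *
print(est());plan([.765,.77,.775])
E
```

```text
time_s: 10.82
position: [0.5263, -0.033, 0.2471]
tcp_rot: [[0.911, -0.194, 0.364], [-0.18, -0.981, -0.073], [0.371, 0.001, -0.929]]
force: [3.8, -1.7, 4.3]
opening: 0.318
grasp_force: 30.0
(np.float64(0.7593790610289424), array([-0.06172794,  0.00037882,  0.15498932]), array([ 4.0521791 , -0.9110153 ,  4.28445909]), 30.00047239009291)
0.765 [-0.6  0.4 -1.1] [ 0.001  0.002 -0.001]
0.77 [-1.   0.4 -2.2] [ 0.001  0.005 -0.001]
0.775 [-1.4  0.4 -3.2] [ 0.001  0.007 -0.001]
```

```bash
python3 - <<'E'
from h import *
import cv2
print(est())
a=vision.capture("scene")[100:300,170:400];cv2.imwrite("pics/s3.png",cv2.resize(a,None,fx=3,fy=3,interpolation=cv2.INTER_CUBIC)[:,:,::-1])
E
```

```text
(np.float64(0.7593790610289424), array([-0.06172794,  0.00037882,  0.15498932]), array([ 4.0521791 , -0.9110153 ,  4.28445909]), 30.00047239009291)
```

View pics/s3.png

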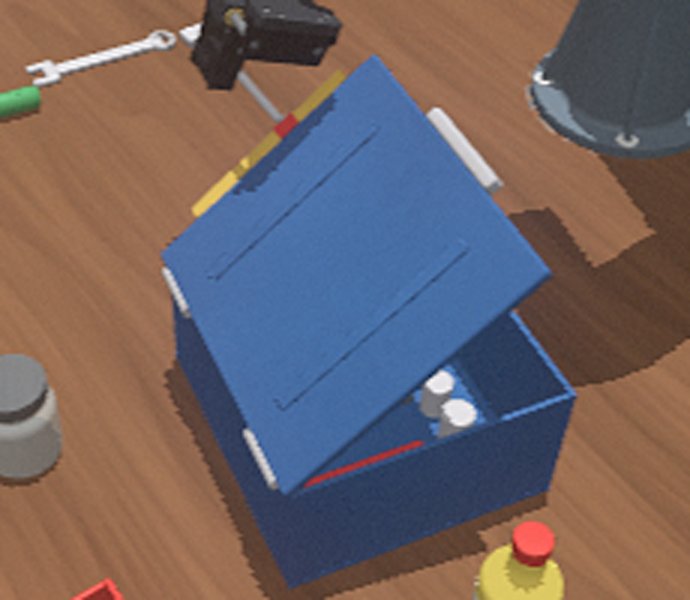

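The lid's front corner moved only from about (545,268) to (550,271) in the crop. I'll check what a full drop should look like.

```bash
python3 - <<'E'
from h import *
m=vision.camera_model("scene");K=m["camera_matrix"];T=m["camera_from_world"]
def px(p):
    q=T[:3,:3]@p+T[:3,3];v=K@[q[0],-q[1],-q[2]];return (v[:2]/v[2]+.5-[170,100])*3-.5
for ph in(.6,.64,.66,.68,.7,.72):
  f=lambda x,y,z:O+C@[.12+x*np.cos(ph)+z*np.sin(ph),y,.13-x*np.sin(ph)+z*np.cos(ph)]
  print(ph,[np.round(px(f(-.242,y,.01))) for y in(.13,-.13)],np.round(px(f(-.151,-.139,.005))))
for s in(.14,.143,.145,.147,.149):print(s,loop(s,-.013),loop(s,-.006))
E
```

```text
0.6 [array([559., 278.]), array([383.,  63.])] [296. 132.]
0.64 [array([553., 273.]), array([377.,  57.])] [292. 129.]
0.66 [array([550., 270.]), array([374.,  55.])] [290. 127.]
0.68 [array([547., 268.]), array([371.,  52.])] [288. 125.]
0.7 [array([544., 265.]), array([368.,  49.])] [286. 124.]
0.72 [array([540., 263.]), array([364.,  46.])] [284. 122.]
0.14 [0.69919938 0.70491749] [0.64853659 0.70203283]
0.143 [0.70258112 0.72304327] [0.65307096 0.7202357 ]
0.145 [0.70453714 0.73507228] [0.65576516 0.73231314]
0.147 [0.70626833 0.74706198] [0.65821176 0.74434909]
0.149 [0.70778565 0.75901599] [0.66042281 0.75634732]
```

```bash
python3 -m handwheel '[{"xyz":[-0.3,0,-0.5],"delta_rot":[0,0.001,0],"hand":1},{"xyz":[-0.6,0,-1.1],"delta_rot":[0,0.002,0],"hand":1},{"xyz":[-0.6,0,-1.1],"delta_rot":[0,0.002,0],"hand":1},{"xyz":[-0.6,0,-1.1],"delta_rot":[0,0.002,0],"hand":1},{"xyz":[-0.6,0,-1.1],"delta_rot":[0,0.002,0],"hand":1}]' && python3 - <<'E'
from h import *
e=est();th=e[0];print(e,"tan",-e[2][0]*np.sin(th)+e[2][2]*np.cos(th),"rad",e[2][0]*np.cos(th)+e[2][2]*np.sin(th));plan([.77,.775,.78])
import cv2
b=cv2.cvtColor(vision.capture("scene"),cv2.COLOR_RGB2GRAY)
cv2.imwrite("pics/raw_s4.png",b)
for n in("s2","s3"):
    a=cv2.cvtColor(cv2.resize(cv2.imread(f"pics/{n}.png"),(230,200),interpolation=cv2.INTER_AREA),cv2.COLOR_BGR2GRAY)
    t=b[100:300,170:400]
    # front right corner patch of the lid
    q=a[75:105,160:190];r=cv2.matchTemplate(cv2.resize(t[65:115,150:200],None,fx=4,fy=4,interpolation=3),cv2.resize(q,None,fx=4,fy=4,interpolation=3),cv2.TM_CCOEFF_NORMED)
    _,v,_,l=cv2.minMaxLoc(r);print(n,v,(np.array(l)/4-10)*3)
E
```

```text
time_s: 11.5
position: [0.5258, -0.0329, 0.2477]
tcp_rot: [[0.91, -0.194, 0.366], [-0.18, -0.981, -0.073], [0.374, 0.0, -0.928]]
force: [6.6, -1.1, 3.0]
opening: 0.318
grasp_force: 30.0
(np.float64(0.7628320355118321), array([-0.06225615,  0.00037938,  0.15555975]), array([6.725176  , 0.18644269, 2.95231934]), 30.000074305571616) tan -2.5127258740995075 rad 6.901477403784414
0.77 [-0.7  0.4 -1.4] [ 0.001  0.002 -0.001]
0.775 [-1.1  0.4 -2.5] [ 0.001  0.005 -0.001]
0.78 [-1.5  0.4 -3.5] [ 0.001  0.007 -0.001]
s2 0.9367717504501343 [6. 6.]
s3 0.9852767586708069 [3. 3.]
```

The lid has sunk about 0.045 rad since the approach, which matches a full drop, and the resistance is back. I'll ease back a little to confirm that the rear wall holds the pin.

```bash
python3 -m handwheel '[{"xyz":[0.3,0,0.6],"delta_rot":[0,-0.001,0],"hand":1},{"xyz":[0.6,0,1.2],"delta_rot":[0,-0.002,0],"hand":1},{"xyz":[0.9,0,1.8],"delta_rot":[0,-0.003,0],"hand":1},{"xyz":[1,0,2.4],"delta_rot":[0,-0.004,0],"hand":1},{"xyz":[1,0,2.4],"delta_rot":[0,-0.004,0],"hand":1}]' && python3 - <<'E'
from h import *
e=est();th=e[0];print(e,"tan",-e[2][0]*np.sin(th)+e[2][2]*np.cos(th),"rad",e[2][0]*np.cos(th)+e[2][2]*np.sin(th))
import cv2
a=vision.capture("scene")[100:300,170:400];cv2.imwrite("pics/s5.png",cv2.resize(a,None,fx=3,fy=3,interpolation=cv2.INTER_CUBIC)[:,:,::-1])
E
```

```text
time_s: 12.18
position: [0.5263, -0.0331, 0.247]
tcp_rot: [[0.912, -0.194, 0.362], [-0.18, -0.981, -0.072], [0.369, 0.001, -0.929]]
force: [-3.2, -1.5, 17.3]
opening: 0.318
grasp_force: 30.0
(np.float64(0.7588747512026988), array([-0.06169739,  0.00035653,  0.15486182]), array([-2.82906363, -2.04535883, 17.33829278]), 30.00291533768177) tan 14.527545722215452 rad 9.877773671885441
```

View pics/s5.png

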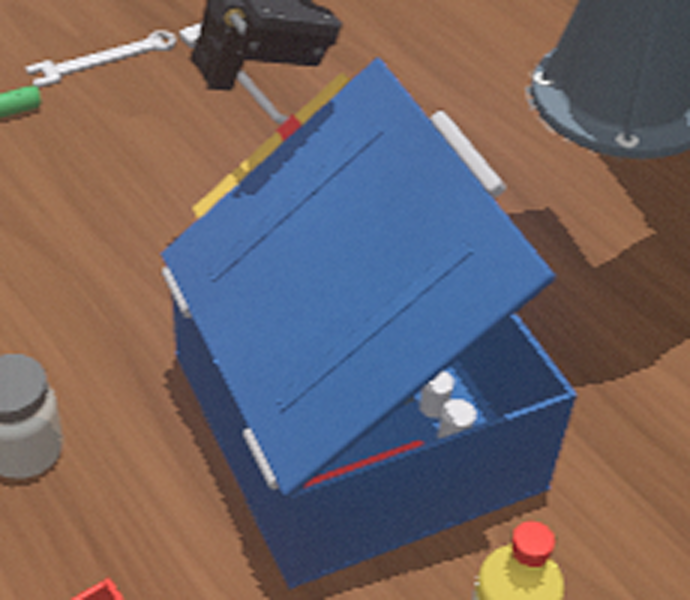

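Easing back met firm resistance (+14.5 N), so the rear wall holds the pin. The lid's corner is now at (553,274), fully dropped. I'll relieve that load and let go.

```bash
python3 -m handwheel '[{"xyz":[-0.5,0,-1],"delta_rot":[0,0,0],"hand":1},{"xyz":[-0.8,0,-1.8],"delta_rot":[0,0,0],"hand":1},{"xyz":[-0.8,0,-1.8],"delta_rot":[0,0,0],"hand":1},{"xyz":[-0.8,0,-1.8],"delta_rot":[0,0,0],"hand":1},{"xyz":[-0.8,0,-1.8],"delta_rot":[0,0,0],"hand":1}]' && python3 - <<'E'
from h import *
e=est();th=e[0];print(e,"tan",-e[2][0]*np.sin(th)+e[2][2]*np.cos(th),"rad",e[2][0]*np.cos(th)+e[2][2]*np.sin(th))
E
```

```text
time_s: 12.85
position: [0.526, -0.033, 0.2475]
tcp_rot: [[0.912, -0.194, 0.363], [-0.18, -0.981, -0.072], [0.37, 0.001, -0.929]]
force: [5.7, -1.9, 6.1]
opening: 0.325
grasp_force: 30.0
(np.float64(0.7614325657652516), array([-0.06205182,  0.00038027,  0.15531925]), array([ 5.98982041, -0.72512279,  6.06957403]), 30.00063446816057) tan 0.26071992568017777 rad 8.523479488151313
```

```bash
for i in 1 2; do :; done; python3 -m handwheel '[{"xyz":[0,0,0],"delta_rot":[0,0,0],"hand":0},{"xyz":[0,0,0],"delta_rot":[0,0,0],"hand":-0.3},{"xyz":[0,0,0],"delta_rot":[0,0,0],"hand":-0.6},{"xyz":[0,0,0],"delta_rot":[0,0,0],"hand":-0.6},{"xyz":[0,0,0],"delta_rot":[0,0,0],"hand":-0.6}]'; python3 -m handwheel '[{"xyz":[0,0,0],"delta_rot":[0,0,0],"hand":-0.6},{"xyz":[0,0,-10],"delta_rot":[0,0,0],"hand":-0.6},{"xyz":[0,0,-25],"delta_rot":[0,0,0],"hand":-0.6},{"xyz":[0,0,-50],"delta_rot":[0,0,0],"hand":-0.6},{"xyz":[0,0,-80],"delta_rot":[0,0,0],"hand":-0.6}]'
```

```text
time_s: 13.48
position: [0.524, -0.0322, 0.2457]
tcp_rot: [[0.914, -0.194, 0.358], [-0.181, -0.981, -0.071], [0.364, -0.0, -0.931]]
force: [-0.5, -0.6, -0.9]
opening: 0.766
grasp_force: 0.0
time_s: 14.1
position: [0.4949, -0.0265, 0.3214]
tcp_rot: [[0.913, -0.194, 0.358], [-0.181, -0.981, -0.071], [0.365, -0.0, -0.931]]
force: [0.8, 0.3, -0.0]
opening: 0.803
grasp_force: 0.0
```

```bash
python3 - <<'E'
from rig import vision
import cv2
a=vision.capture("scene")[60:300,130:400];cv2.imwrite("pics/s6.png",cv2.resize(a,None,fx=2.5,fy=2.5,interpolation=cv2.INTER_CUBIC)[:,:,::-1])
E
```

```text
(no output)
```

View pics/s6.png

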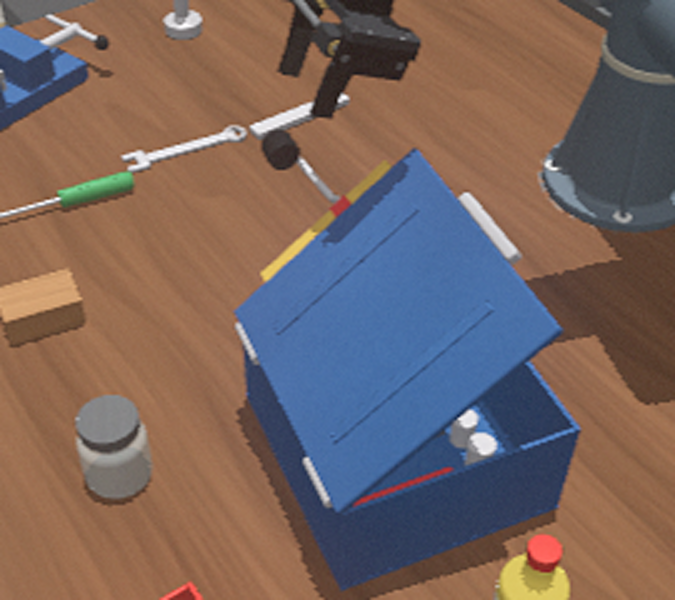

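With the gripper clear, the lid still stands propped at about 0.65 rad (front corner at (560,327)) and the knob is free at (280,150). The driver, spanner, block and jar look unmoved. I'll settle the arm and hand in.

```bash
python3 -m handwheel '[{"xyz":[0,0,-10],"delta_rot":[0,0,0],"hand":-0.6},{"xyz":[0,0,-20],"delta_rot":[0,0,0],"hand":-0.6},{"xyz":[0,0,-20],"delta_rot":[0,0,0],"hand":-0.6},{"xyz":[0,0,-20],"delta_rot":[0,0,0],"hand":-0.6},{"xyz":[0,0,-20],"delta_rot":[0,0,0],"hand":-0.6}]' && python3 -c "
from rig import workorder
print(workorder.hand_in())"
```

```text
time_s: 14.78
position: [0.4883, -0.0253, 0.3384]
tcp_rot: [[0.914, -0.194, 0.357], [-0.181, -0.981, -0.07], [0.364, -0.0, -0.931]]
force: [0.5, -0.3, 0.5]
opening: 0.803
grasp_force: 0.0
the job is handed in; nothing more can be done
None
```

I propped the chest lid open at about 0.65 rad with the pin in the notch, let go of the knob and backed the arm clear, then handed the job in; no verdict was returned.

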